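# Load the battery into the cupboard light

### The arm

A 6-joint arm with a two-finger parallel gripper is mounted at the origin on a cart in front of the work surface, level with it; the furniture and walls round the work are solid. World frame = base frame: x ahead of the robot, y to its left, z up, the work surface at z = 0. Lengths are in m, angles in rad, forces in N, time in s.
With the tool pointing down it reaches from about 0.325 to 0.775 m from the base axis. Payload 9.3 kg.
Tool frame: the origin (TCP) lies between the finger pads; the fingertips stand 22 mm ahead of it and the grasp point (between the pads) lies 3 mm ahead of it (bot.tcp_to_tips is the x of the fingertips in the tool frame, in m); x points along the fingers, z is the direction in which the jaws open and shut, and the axes are right-handed (so a half turn about x gives the same grasp; the last joint's range is limited). The gripper opens to 85 mm and grips with 20 to 120 N. Pads are 22 mm wide; open, the fingers measure 114 mm over their backs; the gripper's body (76 mm by 85 mm) begins 54 mm behind the grasp point. The pads swing forward as they close: fully open they stand 13 mm farther back than shut.
Start: joints at [1.101, 0.259, 0.021, 1.334, 0, 1.418], TCP at [0.171, 0.523, 0.253] pointing down, gripper open.
Joint ranges: [-3.04, 3.04], [-0.91, 1.82], [-1.04, 1.36], [-1.92, 1.95], [-1.52, 1.45], [-3.14, 3.14]. Speed limits (rad/s): [2.22, 2.22, 2.79, 3.14, 3.14, 3.14].

### API

Orientations are given as [roll, pitch, yaw] about the fixed x, y, z axes, in that order (R = Rz(yaw) Ry(pitch) Rx(roll)).
In Python, from cell import readout, optics, workorder, search_frame, tip_of, bot gives the robot as it stands.
- The arm moves only by the tool drive_tool, never from a script. Its argument "moves" is text: rows parted by semicolons, each of 7 numbers parted by spaces: the opening in per cent of the stroke, from 0 (shut) to 100 (fully open), then the shift along the tool's x, y, z in units of 50 mm (1.0 is 50 mm), then the turn, a rotation vector about the tool's x, y, z in degrees. In form: claw x y z ax ay az; .... A call has 1 to 10 rows; each row is the pose to reach, as a shift and turn from the pose commanded when the call began, along the tool's axes at that moment; what a row does not reach only later rows make up. A row lasts 1/8 s, in which the tool goes at most 62.5 mm and 10.7 degrees, less where a joint would pass 70% of its speed; a pose out of reach is approached as far as the arm can. A call with a gripper value outside its range is refused whole. The fingers move at their own pace and stop on an object; the grip force is fixed at half the most. Time passes only in rows, so rows that repeat a pose let the fingers close. It gives the time, the measured TCP pose, the force and the opening at its end, in the units of the state.
- readout.sense(): the state, without advancing time (a new reading comes with each control period).
- optics.get_image(name): name is "scene" or "top"; returns a dict with "img" (420x560x3 uint8, red, green, blue), "intrinsics" (3x3 intrinsics, pixels), "R" (3x3) and "t" (3): a world point X has camera coordinates R X + t. Camera axes: x right, y down, z forward; pixel columns grow to the right and rows downward; lengths in m; the calibration is good to about 2 mm. A picture is of the moment at which its call begins. There is no depth.
- workorder.hand_in(): hands the job in, once; it reports no verdict.
Trained networks look in a picture, given as the dict that the camera call returned (one of the last four; its "shot" number tells which), for a name from the list of things; names that differ only in an ending like _2 or _b are one class to them, and where a whole thing is asked for, a point or a joint stands for the part that bears it (a point fixed in the world has none). Each returns a list of dicts, best first, with "p" (0 to 1); they miss things now and then, are a little off and sometimes report something else, mostly with a low value. They report only what shows in the picture. A call takes as long as a camera call. They do not tell look-alikes from the thing itself.
- search_frame(name, picture): "extent" ([left, top, width, height] as shares, 0 to 1, of the picture: columns of its width, rows of its height, round what is visible of it).
- tip_of(name, picture): "position" ([row, column] as shares, 0 to 1, of the picture: columns of its width, rows of its height: a listed point, or the origin of a listed thing).
The state is a dict: "clock": time; "joint_positions": joint angles; "qd": joint speeds; "tau": joint torques, N m; "position": TCP position; "orientation": TCP orientation; "ft_force": force on the tool from outside, world axes, zero at the start; "ft_torque": the same for the moment, N m; "gripper_width": opening from 0.0 (shut) to 1.0 (fully open).
Only numpy, scipy, OpenCV 4.12 (cv2) and the standard library are available. Lean on these libraries where they do the work, as an engineer would, in place of code of your own. Each camera call takes 0.05 s, during which the arm holds its last target.

### The job

Put the battery into the cupboard light that lies face down: slip its flat end in under the hood with the nub end tilted up, push back against the spring contact, then swing the nub end down behind its contact wall until the battery lies level and fully home. Be gentle: never ram the spring to its stop or force the nub end down on to the wall, and leave the shot glass, lemon and egg cup where they are.

Things in the scene. Friction and masses are not known exactly. Their poses are not given: they have to be found in the camera images.
- light_bar: White battery cupboard light, a flat bar 256 x 68 x 8 mm lying face down, fixed. Origin: centre of its underside on the worktop; x along it towards the cradle's nub wall, z up. On its back is a grey battery cradle, screwed down through slots: it sits anywhere within 10 mm either way along x of its middle setting. This shift is in no reported position: find it by feel or eye.
- floor_mark (a point): Middle of the cradle, on its floor 10 mm above the worktop (point on the bar; true cradle is up to 10 mm off along x). Low side rails, tops at 15 mm height, inner faces at y = +-12.5 mm. The battery lies home with its axis along x, y = 0, level at 26.5 mm height, pressing the spring contact in by 4.5 mm. On the way in, an upper flat-end edge at x = -16.5 mm, 47 mm high, clears all.
- wall_mark (a point): Top inner edge of the nub contact wall, middle of its width, 28 mm above the worktop, at x = +29 mm on the bar (wall up to 10 mm off along x). The wall is 30 mm wide, 5 mm thick and faces -x.
- spring_mark (a point): Middle of the relaxed spring plate, x = -27 mm (up to 10 mm off along x, with the wall): upright steel plate 22 mm wide, 11.5 to 50 mm high. It yields towards -x: 2 N to start, then 0.8 N per mm, hard stop at 12 mm (12 N). Plate to wall: 56 mm relaxed, 68 mm at the stop. Pressed in 10 to 11 mm (10 to 11 N), it leaves room to swing the nub end down past the wall.
- hood_mark (a point): Front lower edge of the flat hood over the plate, x = -26 mm (up to 10 mm off, with the rest); 28 mm wide, underside at 51.5 mm, top 54 mm; spring housing 36 mm wide behind it, x = -42.5 to -60.5 mm. Way in: nub up about 32 degrees, along the battery's own axis until its upper flat-end edge is 47 mm high, then towards -x, easing to 20 degrees while pressing. Over 20 N on the light damages it.
- cell_mid (a point): The battery, a round cell 33 mm in diameter and 60.5 mm long over all, 140 g, blue with a white band at the nub end. This point is its centre; x along its axis towards the nub. It starts lying level in the rest with its centre 20.5 mm above the worktop; grip it across its diameter from above, fingertips no more than about 9 mm below its axis so that they clear the cradle's side rails.
- cell_nub (a point): Centre of the tip of the battery's nub (10 mm in diameter, standing 2.5 mm out of the end), 30.25 mm from the battery's centre along its axis.
- cell_flat (a point): Centre of the battery's flat end, 30.25 mm from its centre the other way.
- cell_rest: Light wooden rest 84 x 42 mm, fixed, in which the battery lies at the start; base 4 mm thick, low rails and end stops up to 9 mm. Origin: centre of its underside; x along its length.
- shot_glass: Bystander: shot glass, 48 mm across, 61 mm high; origin at the centre of its foot.
- lemon: Bystander: yellow lemon, 71 x 53 x 51 mm; origin at its underside.
- egg_cup: Bystander: silver egg cup, 46 mm across, 60 mm high; origin at the centre of its foot.
Not all that is in view belongs to the job. Several things look just like the part that bears cell_mid: the one meant starts farthest to the robot's left.

How it is judged:
On the way, in this order (a step that is already met when the one before it is completed fails the run):
1. the battery has been lifted out of its rest (height (world z) of cell_mid above 0.05 m), for 0.1 s.
2. the battery's flat end is in under the hood, its nub end tilted up above the contact wall, and it presses the spring contact (contact force between cell and light_bar above 2.5 N and z of cell_nub in the frame of light_bar above 0.036 m and z of cell_flat in the frame of light_bar below 0.036 m and x of cell_flat in the frame of light_bar below -0.008 m), for 0.1 s.
At the end, for the whole second after the job is handed in: The battery lies at rest between the spring contact and the nub wall, nub towards the wall, both ends of its axis at 26.5 mm height within about 3 mm and within 4 mm of the cradle's middle line (z of cell_nub in the frame of light_bar between 0.023 and 0.029 m and z of cell_flat in the frame of light_bar between 0.023 and 0.029 m and y of cell_nub in the frame of light_bar between -0.004 and 0.004 m and y of cell_flat in the frame of light_bar between -0.004 and 0.004 m and x of cell_nub in the frame of light_bar between 0.015 and 0.043 m and linear speed of cell below 0.01 m/s); the robot touches nothing.
It fails at once if the battery and the light pressed on one another with more than 20 N (contact force between cell and light_bar above 20 N).
It fails at once if the robot pressed on the light itself with more than 20 N (contact force between any of the fingers, the arm and light_bar above 20 N).
It fails at once if a bystander was displaced (distance of any of shot_glass, lemon, egg_cup from where it was at the start of the episode above 0.03 m).
It also fails if it takes over 64 s, if anything falls off the work surface, if the arm or the gripper's body presses on something with over 40 N, if the wrist force passes 120 N, or if a joint passes its speed limit or range.

## Working session

There is one attempt and no reset: what is moved stays moved. The work goes in short steps, Python scripts to look and compute and a tool call to move; the robot and the scene stay as the last step left them, time stands still between calls to the robot, and variables do not carry over. Pictures are saved under pics/ and viewed, and the job is handed in when it is done.

Besides the shell and the picture viewer there is one more tool, called by a JSON object that holds its "name" and its "arguments", one argument or row to a line. drive_tool: Moves the arm, as the interface text tells. Its arguments: {"type":"object","properties":{"moves":{"type":"string"}},"required":["moves"]}

```bash
mkdir -p pics; ls
cat > h.py <<'E'
import numpy as np, cv2
from cell import readout, optics, workorder, search_frame, tip_of, bot
def save(p,n): cv2.imwrite('pics/'+n,cv2.cvtColor(p['img'],cv2.COLOR_RGB2BGR))
def ray(p,u,v):
    K,R,t=map(np.array,(p['intrinsics'],p['R'],p['t']))
    d=R.T@np.linalg.inv(K)@np.array([u,v,1.]); c=-R.T@t
    return c,d
def at_z(p,u,v,z):
    c,d=ray(p,u,v); return c+d*(z-c[2])/d[2]
def proj(p,X):
    K,R,t=map(np.array,(p['intrinsics'],p['R'],p['t']))
    q=K@(R@np.array(X)+t); return q[:2]/q[2]
def tri(obs):
    A=np.zeros((3,3));b=np.zeros(3)
    for p,u,v in obs:
        c,d=ray(p,u,v);d=d/np.linalg.norm(d);M=np.eye(3)-np.outer(d,d);A+=M;b+=M@c
    return np.linalg.solve(A,b)
E
python3 - <<'E'
from h import *
for n in ('scene','top'):
    p=optics.get_image(n); save(p,n+'0.png'); print(n,p['R'],p['t'],p['intrinsics'])
    H,W=p['img'].shape[:2]
    for k in ('light_bar','cell_mid','cell_nub','cell_flat','cell_rest','floor_mark','wall_mark','spring_mark','hood_mark','shot_glass','lemon','egg_cup'):
        r=tip_of(k,p); print(k,[(round(a['position'][1]*W,1),round(a['position'][0]*H,1),round(a['p'],2)) for a in r[:4]])
print(readout.sense())
E
```

```text
pics
scene [[ 0.71038777 -0.70340374  0.02392491]
 [-0.37488712 -0.40694159 -0.83298151]
 [ 0.59565835  0.58277073 -0.55278333]] [-0.4984146   0.15028247  1.27092851] [[538.70263578   0.         283.36355403]
 [  0.         538.70263578 210.15316455]
 [  0.           0.           1.        ]]
light_bar [(208.1, 198.4, 0.82)]
cell_mid [(378.0, 323.4, 0.89), (283.8, 241.4, 0.82), (292.2, 276.6, 0.78), (410.4, 296.4, 0.69)]
cell_nub [(394.1, 314.5, 0.79), (426.4, 301.3, 0.73), (282.8, 282.7, 0.55), (279.5, 237.0, 0.53)]
cell_flat [(372.5, 328.7, 0.87), (393.9, 289.0, 0.87), (286.2, 251.1, 0.85), (296.4, 271.7, 0.63)]
cell_rest [(281.8, 249.1, 0.46)]
floor_mark [(208.2, 199.5, 0.57), (311.1, 220.4, 0.42)]
wall_mark [(204.6, 187.1, 0.92)]
spring_mark [(217.0, 194.9, 0.83)]
hood_mark [(210.1, 188.2, 0.68)]
shot_glass [(312.4, 222.6, 0.56)]
lemon [(295.5, 189.7, 0.75)]
egg_cup [(347.5, 255.4, 0.82)]
top [[-1.58677240e-02 -9.99873805e-01  7.67399270e-04]
 [-9.88754632e-01  1.55771134e-02 -1.48733422e-01]
 [ 1.48702699e-01 -3.11883047e-03 -9.88877030e-01]] [-0.20433444  0.51871512  1.22230068
[... 773 characters left out ...]
egg_cup [(337.7, 202.3, 0.7), (201.0, 235.2, 0.62)]
{'clock': 1.3, 'joint_positions': array([1.10141758e+00, 2.58645701e-01, 2.14752848e-02, 1.33369869e+00,
       9.10309967e-06, 1.41820624e+00]), 'qd': array([-0.00093709,  0.00023223, -0.00167976,  0.0013894 , -0.00107464,
       -0.00067338]), 'tau': array([ 3.10198848e-03, -5.55383956e+01,  3.44722295e+01,  1.77814316e-03,
       -1.97528061e-04, -2.48017466e-05]), 'position': array([0.17132773, 0.5226269 , 0.25324414]), 'orientation': array([ 2.86457372,  1.57072298, -2.16460393]), 'ft_force': array([ 0.23402969,  0.30744645, -1.28855993]), 'ft_torque': array([ 0.02115942,  0.00791242, -0.03471685]), 'gripper_width': 0.9997739073244231}
```

View pictures.

View pics/scene0.png

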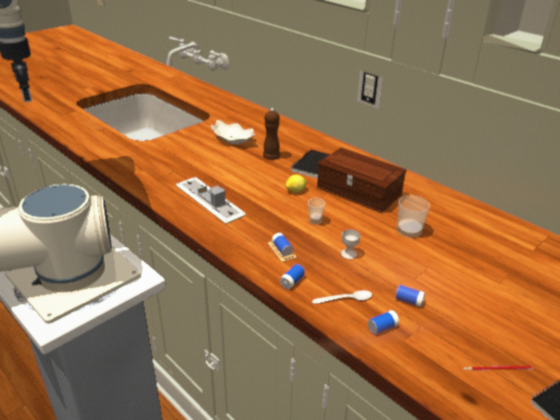

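View pics/top0.png

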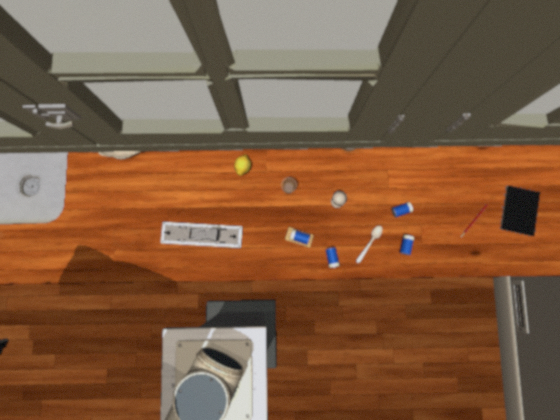

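Run:
```python
import cv2
a=cv2.imread('pics/top0.png')[170:290,150:310]; cv2.imwrite('pics/topc.png',cv2.resize(a,None,fx=5,fy=5,interpolation=cv2.INTER_CUBIC))
a=cv2.imread('pics/scene0.png')[150:290,150:330]; cv2.imwrite('pics/scc.png',cv2.resize(a,None,fx=4.2,fy=4.2,interpolation=cv2.INTER_CUBIC))
```

```text
(no output)
```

View pics/topc.png

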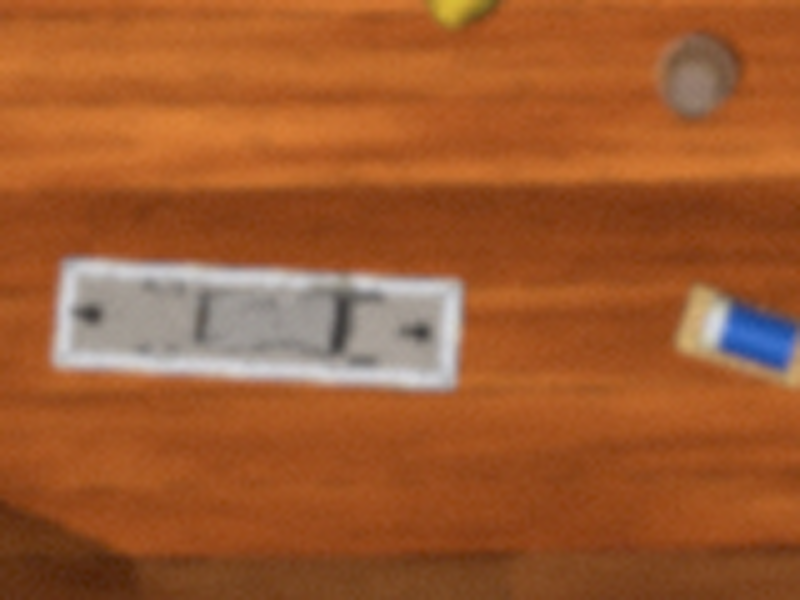

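View pics/scc.png

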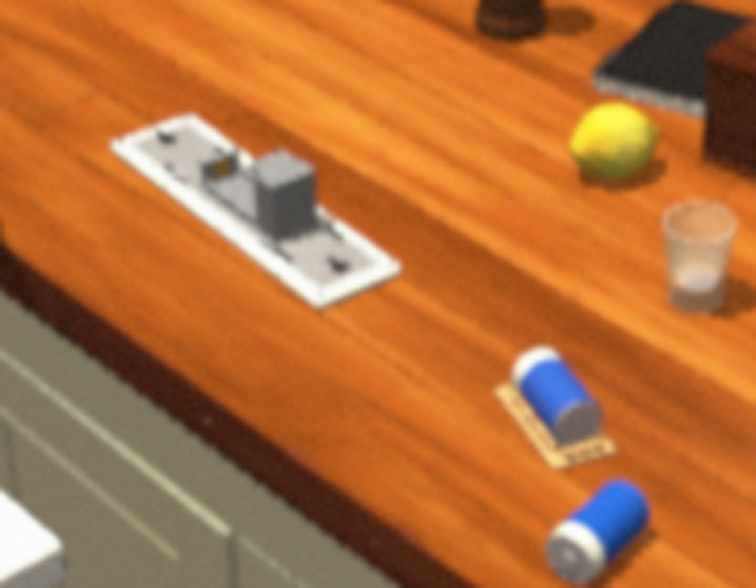

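```bash
cat > seg.py <<'E'
from h import *
import sys
S=optics.get_image('scene'); T=optics.get_image('top')
import pickle; pickle.dump((S,T),open('ST.pkl','wb'))
def hsv(p): return cv2.cvtColor(p['img'],cv2.COLOR_RGB2HSV)
def comp(mask,near):
    n,l,st,c=cv2.connectedComponentsWithStats(mask.astype(np.uint8),connectivity=8)
    i=min(range(1,n),key=lambda i:np.hypot(*(c[i]-near))-0.05*st[i][4]); return l==i,st[i],c[i]
for nm,p,near in (('top',T,(200,235)),('scene',S,(208,198))):
    h=hsv(p); m=(h[...,1]<75)&(h[...,2]>60)
    m,st,c=comp(cv2.morphologyEx(m.astype(np.uint8),cv2.MORPH_CLOSE,np.ones((3,3))),near)
    print(nm,'bar',st,c)
    cn=max(cv2.findContours(m.astype(np.uint8),0,1)[0],key=cv2.contourArea)
    r=cv2.minAreaRect(cn); print(r, cv2.boxPoints(r).tolist())
    if nm=='top':
        for q in cv2.boxPoints(r): print(at_z(p,*q,0.008).round(4))
        print('c',at_z(p,*r[0],.008))
for nm,p,near in (('top',T,(302,238)),('scene',S,(284,245))):
    h=hsv(p); m=(h[...,0]>100)&(h[...,0]<130)&(h[...,1]>130)
    m,st,c=comp(m,near); print(nm,'blue',st,c)
E
python3 seg.py
cat > tp.py <<'E'
from h import *
import pickle
S,T=pickle.load(open('ST.pkl','rb'))
E
python3 - <<'E'
from h import *
S=optics.get_image('scene');T=optics.get_image('top')
for k,z in (('wall_mark',.028),('spring_mark',.031),('hood_mark',.0515),('floor_mark',.01),('cell_mid',.0205),('cell_nub',.0205),('cell_flat',.0205),('light_bar',0),('cell_rest',0)):
    for n,p in (('S',S),('T',T)):
        for r in tip_of(k,p)[:5]:
            u,v=r['position'][1]*560,r['position'][0]*420
            print(k,n,round(r['p'],2),at_z(p,u,v,z)[:2].round(4))
E
```

```text
top bar [    0     0   560   224 86519] [265.84683133  79.64553451]
((279.5, 111.5), (223.0, 559.0), 90.0) [[-6.8274061568401965e-15, 0.0], [559.0, 0.0], [559.0, 223.0], [0.0, 223.0]]
[1.2672 0.7517 0.008 ]
[ 1.2374 -1.1957  0.008 ]
[ 0.457  -1.1027  0.008 ]
[0.4852 0.6832 0.008 ]
c [ 0.84481152 -0.21505468  0.008     ]
scene bar [    0     0   560   234 62833] [369.11431891  73.35409737]
((279.5, 116.5), (233.0, 559.0), 90.0) [[-7.133568333207631e-15, 0.0], [559.0, 0.0], [559.0, 233.0], [0.0, 233.0]]
top blue [295 232  14  11 104] [301.31730769 237.00961538]
scene blue [275 236  14  14 118] [280.8220339  242.07627119]
wall_mark S 0.86 [0.4402 0.0582]
wall_mark S 0.38 [0.4484 0.0168]
wall_mark T 0.96 [0.4502 0.0665]
spring_mark S 0.62 [0.4376 0.0086]
spring_mark T 0.72 [0.4364 0.0219]
spring_mark T 0.43 [0.4412 0.0678]
spring_mark T 0.36 [0.4418 0.0241]
hood_mark S 0.94 [0.4284 0.0066]
hood_mark T 0.92 [0.433  0.0185]
floor_mark S 0.97 [0.4269 0.0224]
floor_mark T 0.97 [0.4419 0.0413]
cell_mid S 0.84 [ 0.3868 -0.6111]
cell_mid S 0.75 [ 0.3654 -0.3729]
cell_mid S 0.69 [ 0.4999 -0.6064
[... 255 characters left out ...]
 [ 0.5104 -0.6358]
cell_nub S 0.74 [ 0.4252 -0.6126]
cell_nub S 0.62 [ 0.3312 -0.3794]
cell_nub S 0.57 [ 0.4345 -0.2573]
cell_nub T 0.74 [ 0.429 -0.615]
cell_nub T 0.72 [ 0.5198 -0.6302]
cell_nub T 0.6 [ 0.3247 -0.3744]
cell_nub T 0.55 [ 0.4413 -0.239 ]
cell_flat S 0.73 [ 0.3799 -0.3735]
cell_flat S 0.73 [ 0.4908 -0.5806]
cell_flat S 0.56 [ 0.3568 -0.6083]
cell_flat S 0.38 [ 0.4057 -0.2948]
cell_flat T 0.63 [ 0.3903 -0.3701]
cell_flat T 0.6 [ 0.3685 -0.5992]
cell_flat T 0.49 [ 0.5043 -0.5652]
cell_flat T 0.46 [ 0.4235 -0.3118]
light_bar S 0.71 [0.444  0.0418]
light_bar T 0.9 [0.4375 0.0471]
cell_rest S 0.46 [ 0.4157 -0.2804]
cell_rest T 0.47 [ 0.4208 -0.258 ]
cell_rest T 0.39 [0.4368 0.031 ]
```

```bash
cat > fit.py <<'E'
from h import *
import pickle
from scipy.optimize import minimize
S,T=pickle.load(open('ST.pkl','rb'))
SS=8
def render(p,hulls,roi):
    x0,y0,x1,y1=roi; m=np.zeros(((y1-y0)*SS,(x1-x0)*SS),np.uint8)
    for P in hulls:
        q=np.array([proj(p,X) for X in P]); q=((q-[x0-.5,y0-.5])*SS-.5)
        h=cv2.convexHull(q.astype(np.float32))
        cv2.fillConvexPoly(m,np.round(h*16).astype(np.int32),255,shift=4)
    m=cv2.resize(m,(x1-x0,y1-y0),interpolation=cv2.INTER_AREA)/255.
    return cv2.GaussianBlur(m,(0,0),0.7)
def box(x0,x1,y0,y1,z0,z1): return np.array([[x,y,z] for x in(x0,x1) for y in(y0,y1) for z in(z0,z1)])
def tf(P,x,y,a):
    c,s=np.cos(a),np.sin(a); return np.c_[x+c*P[:,0]-s*P[:,1],y+s*P[:,0]+c*P[:,1],P[:,2]]
def soft(p,roi):
    x0,y0,x1,y1=roi; h=cv2.cvtColor(p['img'],cv2.COLOR_RGB2HSV)[y0:y1,x0:x1,1].astype(float)
    return np.clip((190-h)/(190-40),0,1)
def barh(v,sh=0): return [tf(P,*v[:3]) for P in (box(-.128,.128,-.034,.034,0,.008),box(-.0605+sh,-.0425+sh,-.018,.018,.008,.054),box(-.0425+sh,-.026+sh,-.014,.014,.0515,.054))]
if __name__=='__main__':
    rT=(145,205,260,265); rS=(165,165,255,230)
    sT,sS=soft(T,rT),soft(S,rS)
    def cT(v): return ((render(T,barh(v),rT)-sT)**2).sum()
    def cS(v): return ((render(S,barh(v,v[3] if len(v)>3 else 0),rS)-sS)**2).sum()
    o=dict(method='Nelder-Mead')
    for nm,f,n in (('T',cT,3),('S',cS,4),('both',lambda v:cT(v)+cS(v),4)):
        v0=np.array([.438,.044,1.55,0])[:n]; sx=np.vstack([v0]+[v0+np.eye(n)[i]*[.01,.01,.1,.006][i] for i in range(n)])
        r=minimize(f,v0,method='Nelder-Mead',options=dict(initial_simplex=sx,xatol=1e-5,fatol=1e-3,maxiter=600)); print(nm,r.x.round(4),r.fun)
    cv2.imwrite('pics/soft.png',cv2.resize(np.hstack([sT*255,render(T,barh(r.x),rT)*255]),None,fx=3.4,fy=3.4))
    print(readout.sense()['clock'])
E
python3 fit.py
```

```text
T [0.439  0.0413 1.4956] 40.89461743871
S [0.4396 0.0402 1.4949 0.007 ] 9.469293085028557
both [0.4393 0.0407 1.4958 0.0058] 50.90265636960314
2.4[ WARN:0@1.772] global loadsave.cpp:1063 imwrite_ Unsupported depth image for selected encoder is fallbacked to CV_8U.
```

View pics/soft.png

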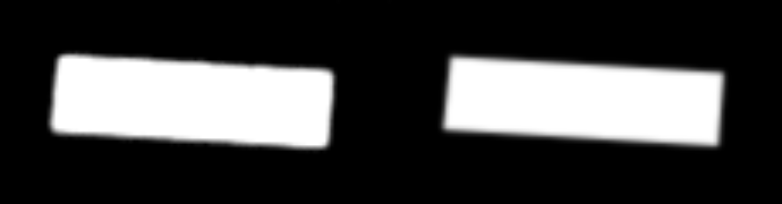

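```bash
cat > ov.py <<'E'
from fit import *
def ov(p,roi,v,sh,f):
    x0,y0,x1,y1=roi; im=cv2.resize(cv2.cvtColor(p['img'],cv2.COLOR_RGB2BGR)[y0:y1,x0:x1],None,fx=f,fy=f,interpolation=cv2.INTER_CUBIC)
    def ln(pts,c,cl=True):
        q=np.array([proj(p,X) for X in tf(np.array(pts,float),*v)]); q=((q-[x0-.5,y0-.5])*f-.5)
        cv2.polylines(im,[np.round(q*16).astype(np.int32)],cl,c,1,cv2.LINE_AA,4)
    def bx(x0,x1,y,z0,z1,c):
        for z in (z0,z1): ln([[x0,-y,z],[x1,-y,z],[x1,y,z],[x0,y,z]],c)
        for a in (x0,x1):
            for b in (-y,y): ln([[a,b,z0],[a,b,z1]],c,False)
    bx(-.128,.128,.034,0,.008,(0,255,0))
    bx(-.0605+sh,-.0425+sh,.018,.008,.054,(0,255,255)); bx(-.0425+sh,-.026+sh,.014,.0515,.054,(255,255,0)); bx(.029+sh,.034+sh,.015,.008,.028,(255,0,255))
    return im
v=(.4393,.0407,1.4958)
out=[]
for sh in (0,.006):
    out.append(np.hstack([ov(T,(170,215,230,255),v,sh,6),ov(S,(185,165,245,225),v,sh,6)[:240]]))
    out[-1]=np.hstack([ov(T,(175,215,235,255),v,sh,6), ov(S,(185,172,235,212),v,sh,6)])
cv2.imwrite('pics/ov.png',np.vstack(out))
E
python3 ov.py
```

```text
(no output)
```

View pics/ov.png

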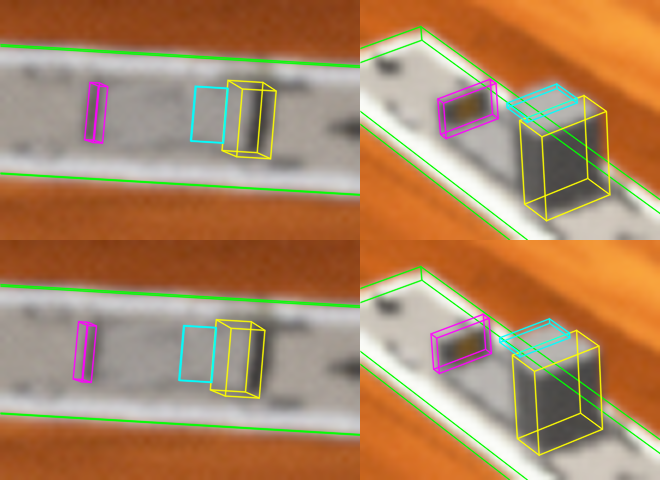

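```bash
cat > shfit.py <<'E'
from fit import *
def faces(b):
    x0,x1,y0,y1,z0,z1=b
    return [ [[x0,y0,z0],[x0,y1,z0],[x0,y1,z1],[x0,y0,z1]], [[x1,y0,z0],[x1,y1,z0],[x1,y1,z1],[x1,y0,z1]],
      [[x0,y0,z0],[x1,y0,z0],[x1,y0,z1],[x0,y0,z1]],[[x0,y1,z0],[x1,y1,z0],[x1,y1,z1],[x0,y1,z1]],
      [[x0,y0,z1],[x1,y0,z1],[x1,y1,z1],[x0,y1,z1]]]
nrm=[(-1,0,0),(1,0,0),(0,-1,0),(0,1,0),(0,0,1)]
def labels(p,roi,v,sh):
    x0,y0,x1,y1=roi; F=8
    m=np.zeros(((y1-y0)*F,(x1-x0)*F),np.uint8)
    c=-np.array(p['R']).T@np.array(p['t'])
    def fill(b,base):
        ff=faces(b)
        for i,(f,n) in enumerate(zip(ff,nrm)):
            f=np.array(f); fw=tf(f,*v); ca,sa=np.cos(v[2]),np.sin(v[2]); nw=np.array([ca*n[0]-sa*n[1],sa*n[0]+ca*n[1],n[2]])
            if (c-fw[0])@nw<=0: continue
            q=np.array([proj(p,X) for X in fw]); q=((q-[x0-.5,y0-.5])*F-.5)
            cv2.fillConvexPoly(m,np.round(q*16).astype(np.int32),base+i,shift=4)
    fill((-.128,.128,-.034,.034,0,.008),1)
    fill((-.027+sh,.029+sh,-.0125,.0125,.008,.010),10)
    W=lambda:fill((.029+sh,.034+sh,-.015,.015,.008,.028),20)
    def Hs():
        fill((-.0605+sh,-.0425+sh,-.018,.018,.008,.054),30); fill((-.0425+sh,-.026+sh,-.014,.014,.0515,.054),40)
    W();Hs()
    return m
def resid(p,roi,v,sh):
    m=labels(p,roi,v,sh); x0,y0,x1,y1=roi
    cols=[]
    for l in np.unique(m):
        cols.append(cv2.GaussianBlur(cv2.resize((m==l).astype(np.float32),(x1-x0,y1-y0),interpolation=cv2.INTER_AREA),(0,0),.6).ravel())
    A=np.array(cols).T; I=p['img'][y0:y1,x0:x1].reshape(-1,3).astype(float)
    w,*_=np.linalg.lstsq(A,I,rcond=None)
    return ((A@w-I)**2).mean()
if __name__=='__main__':
    v=(.4393,.0407,1.4958)
    rT,rS=(180,220,230,250),(192,172,235,212)
    for sh in np.arange(-.01,.0101,.001): print(round(sh*1e3),round(resid(T,rT,v,sh),1),round(resid(S,rS,v,sh),1))
    f=lambda u:resid(T,rT,u[:3],u[3])+resid(S,rS,u[:3],u[3])
    v0=np.array([*v,.003]); sx=np.vstack([v0]+[v0+np.eye(4)[i]*[.004,.004,.03,.004][i] for i in range(4)])
    r=minimize(f,v0,method='Nelder-Mead',options=dict(initial_simplex=sx,maxiter=300)); print(r.x,r.fun)
    f=lambda u:resid(T,(150,210,255,260),u[:3],u[3])+resid(S,(170,165,250,225),u[:3],u[3])
    r=minimize(f,v0,method='Nelder-Mead',options=dict(initial_simplex=sx,maxiter=300)); print(r.x,r.fun)
E
python3 shfit.py
```

```text
-10 360.9 796.2
-9 354.4 760.4
-8 347.3 726.6
-7 345.8 699.1
-6 346.0 663.1
-5 341.4 630.7
-4 341.2 596.6
-3 338.6 565.5
-2 331.4 538.4
-1 325.2 513.3
0 318.3 490.3
1 309.2 475.0
2 303.2 467.5
3 299.5 470.7
4 302.7 478.4
5 315.1 499.3
6 336.4 529.3
7 364.6 566.9
8 397.6 609.0
9 426.9 654.1
10 452.3 706.8
[0.43976839 0.03868622 1.49602681 0.00490758] 755.3923003873006
[4.40105699e-01 4.22319584e-02 1.49789552e+00 1.10515403e-03] 634.7060280628993
```

```bash
cat > batfit.py <<'E'
from fit import *
from scipy.spatial.transform import Rotation as Ro
def cyl(xa,xb,r=.0165,n=40):
    t=np.linspace(0,2*np.pi,n,endpoint=False)
    return np.vstack([np.c_[np.full(n,x),r*np.cos(t),r*np.sin(t)] for x in (xa,xb)])
def hfill(m,p,P,roi,F,l):
    q=np.array([proj(p,X) for X in P]); q=((q-[roi[0]-.5,roi[1]-.5])*F-.5)
    cv2.fillConvexPoly(m,np.round(cv2.convexHull(q.astype(np.float32))*16).astype(np.int32),l,shift=4)
def res(p,roi,lay,F=8,ret=False):
    x0,y0,x1,y1=roi; m=np.zeros(((y1-y0)*F,(x1-x0)*F),np.uint8)
    for l,P in lay: hfill(m,p,P,roi,F,l)
    A=np.array([cv2.GaussianBlur(cv2.resize((m==l).astype(np.float32),(x1-x0,y1-y0),interpolation=cv2.INTER_AREA),(0,0),.6).ravel() for l in np.unique(m)]).T
    I=p['img'][y0:y1,x0:x1].reshape(-1,3).astype(float); w,*_=np.linalg.lstsq(A,I,rcond=None)
    return ((A@w-I)**2).mean()
def lay(u):  # x,y,yaw,off,band
    x,y,a,off,b=u
    up=lambda P:P+[0,0,.0205]
    disc=cyl(-.03025+off,-.03025+off)
    return [(1,tf(box(-.042,.042,-.021,.021,0,.004),x,y,a)),(3,tf(up(cyl(.02775+off-b,.02775+off)),x,y,a)),(2,tf(up(cyl(-.03025+off,.02775+off-b)),x,y,a)),(4,tf(up(disc),x,y,a))]
if __name__=='__main__':
    rT,rS=(280,220,322,254),(262,224,302,266)
    for nm,f in (('T',lambda u:res(T,rT,lay(u)[:3])),('S',lambda u:res(S,rS,lay(u))),('B',lambda u:res(T,rT,lay(u)[:3])+res(S,rS,lay(u)))):
        best=None
        for a0 in (1.25,1.4):
            v0=np.array([.43,-.27,a0,0,.012]); sx=np.vstack([v0]+[v0+np.eye(5)[i]*[.006,.006,.1,.004,.004][i] for i in range(5)])
            r=minimize(f,v0,method='Nelder-Mead',options=dict(initial_simplex=sx,maxiter=500))
            if best is None or r.fun<best.fun: best=r
        x,y,a,off,b=best.x; print(nm,best.x.round(4),best.fun,'centre',x+off*np.cos(a),y+off*np.sin(a))
E
python3 batfit.py
python3 - <<'E'
import cv2
a=cv2.imread('pics/scene0.png')[220:270,250:330]; b=cv2.imread('pics/top0.png')[210:260,280:360]
import numpy as np
cv2.imwrite('pics/bat.png',cv2.resize(np.vstack([a,b]),None,fx=6,fy=6,interpolation=2))
E
```

```text
T [ 4.2620e-01 -2.6980e-01  1.2619e+00  1.2000e-03  1.4400e-02] 168.1060999075013 centre 0.42659462254195396 -0.26866136306808547
S [ 0.4266 -0.27    1.2275 -0.0023  0.0132] 321.6434791415395 centre 0.4258431565588378 -0.27216253056264444
B [ 4.2640e-01 -2.7060e-01  1.2371e+00 -2.0000e-04  1.3300e-02] 512.4274366818543 centre 0.42635385868383724 -0.27077587626899297
```

View pics/bat.png

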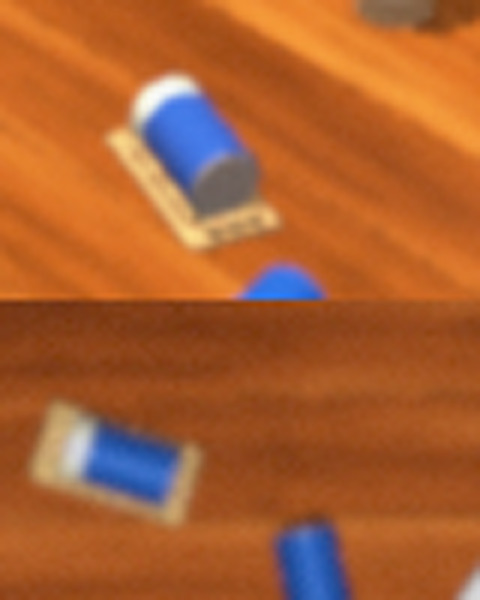

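```bash
cat > plan.py <<'E'
from h import *
from scipy.spatial.transform import Rotation as Ro
def pose():
    s=readout.sense(); return np.array(s['position']),Ro.from_euler('xyz',s['orientation']),s
def delta(p,R,pt,Rt):
    return R.inv().apply(pt-p)/.05, (R.inv()*Rt).as_rotvec(degrees=True)
E
python3 - <<'E'
from plan import *
print(bot.tcp_to_tips,[a for a in dir(bot) if a[0]!='_'])
p,R,s=pose(); M=R.as_matrix(); print(M.round(3))
a=np.array([np.cos(1.24),np.sin(1.24),0]); x=np.array([0,0,-1.])
for sg in (1,-1):
    y=sg*a; z=np.cross(x,y); Rt=Ro.from_matrix(np.c_[x,y,z]); 
    print(sg,delta(p,R,np.array([.4263,-.2706,.12]),Rt))
E
```

```text
0.022 ['PlanningError', 'tcp_to_tips']
[[ 0.    -0.95   0.312]
 [ 0.     0.312  0.95 ]
 [-1.    -0.     0.   ]]
1 (array([  2.66482394,  -9.78722388, -13.4876882 ]), array([ 9.08028878e+01,  4.67578190e-03, -3.03725681e-03]))
-1 (array([  2.66482394,  -9.78722388, -13.4876882 ]), array([-8.91971121e+01,  3.02564960e-03,  4.65791289e-03]))
```

Run:
```python
from plan import *
p,R,s=pose()
a=np.array([np.cos(1.24),np.sin(1.24),0]); x=np.array([0,0,-1.])
Rt=Ro.from_matrix(np.c_[x,a,np.cross(x,a)])
for q in ([.38,.2,.25],[.42,0,.25],[.4263,-.2706,.14]): print(delta(p,R,np.array(q),Rt)[0].round(2))
```

```text
[ 0.07 -5.98 -4.83]
[ 0.07 -7.98 -8.38]
[  2.26  -9.79 -13.49]
```

{"name": "drive_tool", "arguments": {
  "moves": "100 0 -1.2 -1 10 0 0; 100 0 -2.4 -2 20 0 0; 100 0 -3.6 -3 30 0 0; 100 0 -4.8 -4 40 0 0; 100 0 -6 -5 50 0 0; 100 0 -6.7 -6.1 60 0 0; 100 0 -7.4 -7.2 70 0 0; 100 0 -8 -8.4 80 0 0; 100 0 -8.4 -9.5 90.8 0 0; 100 0 -8.8 -10.6 90.8 0 0"
}}

```text
clock: 3.65
position: [0.4162, -0.0447, 0.2535]
orientation: [0.197, 1.57, -0.136]
ft_force: [1.9, 0.0, 1.0]
gripper_width: 0.999
```

```bash
cat > gr.py <<'E'
from plan import *
import sys
p,R,s=pose(); print(s['clock'],p,s['joint_positions'].round(3)); print(R.as_matrix().round(3))
yaw,X,Y,Z=[float(v) for v in sys.argv[1:5]]
a=np.array([np.cos(yaw),np.sin(yaw),0]); x=np.array([0,0,-1.])
Rt=Ro.from_matrix(np.c_[x,a,np.cross(x,a)])
d=delta(p,R,np.array([X,Y,Z]),Rt); print(d[0].round(3),d[1].round(2))
E
python3 gr.py 1.24 .4263 -.2706 .12
```

```text
3.65 [ 0.41622646 -0.04465317  0.25348033] [-0.308  0.033 -0.252  1.285  0.     1.596]
[[ 0.001  0.327  0.945]
 [-0.     0.945 -0.327]
 [-1.     0.     0.001]]
[ 2.67  -4.204  1.668] [-0.16  0.04 -0.01]
```

{"name": "drive_tool", "arguments": {
  "moves": "100 0.2 -1 0.4 0 0 0; 100 0.7 -2 0.8 0 0 0; 100 1.2 -3 1.2 0 0 0; 100 1.8 -3.7 1.45 0 0 0; 100 2.2 -4.1 1.6 0 0 0; 100 2.2 -4.2 1.67 0 0 0; 100 2.2 -4.2 1.67 0 0 0"
}}

```text
clock: 4.53
position: [0.4272, -0.2682, 0.144]
orientation: [-0.022, 1.57, -0.353]
ft_force: [0.4, 0.2, 0.3]
gripper_width: 1.001
```

```bash
python3 gr.py 1.24 .4263 -.2706 .12
python3 - <<'E'
from h import *
for n in ('scene','top'):
    p=optics.get_image(n); save(p,n+'1.png')
a=cv2.imread('pics/scene1.png')[150:290,220:400]; b=cv2.imread('pics/top1.png')[170:310,230:410]
cv2.imwrite('pics/v1.png',cv2.resize(np.hstack([a,b]),None,fx=2.2,fy=2.2,interpolation=2))
E
```

```text
4.525 [ 0.42724382 -0.2682121   0.14401558] [-0.727  0.24  -0.292  1.038  0.     1.175]
[[ 0.001  0.325  0.946]
 [-0.     0.946 -0.325]
 [-1.    -0.     0.001]]
[ 0.48  -0.051 -0.003] [-0.01  0.03  0.  ]
```

View pics/v1.png

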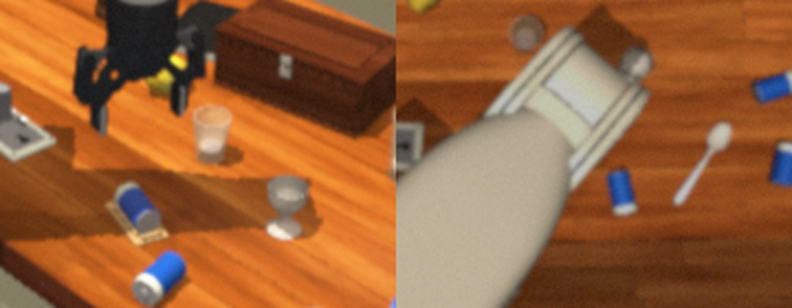

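```bash
python3 gr.py 1.24 .4263 -.2706 .035
```

```text
4.625 [ 0.42731887 -0.26767991  0.14433569] [-0.726  0.239 -0.293  1.037  0.     1.174]
[[ 0.001  0.324  0.946]
 [-0.001  0.946 -0.324]
 [-1.    -0.     0.001]]
[ 2.187 -0.061 -0.003] [0.05 0.08 0.02]
```

{"name": "drive_tool", "arguments": {
  "moves": "70 0.6 -0.06 0 0 0 0; 70 1.2 -0.06 0 0 0 0; 70 1.6 -0.06 0 0 0 0; 70 1.9 -0.06 0 0 0 0; 70 2.05 -0.06 0 0 0 0; 70 2.19 -0.06 0 0 0 0; 70 2.19 -0.06 0 0 0 0"
}}

```text
clock: 5.5
position: [0.426, -0.2709, 0.0339]
orientation: [-0.45, 1.571, -0.78]
ft_force: [1.1, 0.2, 0.4]
gripper_width: 0.702
```

```bash
python3 gr.py 1.24 .4263 -.2706 .035;  python3 - <<'E'
from h import *
for n in ('scene',):
    p=optics.get_image(n); save(p,n+'2.png')
a=cv2.imread('pics/scene2.png')[200:280,240:330]
cv2.imwrite('pics/v2.png',cv2.resize(a,None,fx=7,fy=7,interpolation=2))
E
```

```text
5.5 [ 0.42603681 -0.27091631  0.03390453] [-0.733  0.352 -0.457  0.762 -0.     1.168]
[[ 0.     0.324  0.946]
 [-0.     0.946 -0.324]
 [-1.    -0.     0.   ]]
[-0.022  0.008  0.003] [0.02 0.01 0.  ]
```

View pics/v2.png

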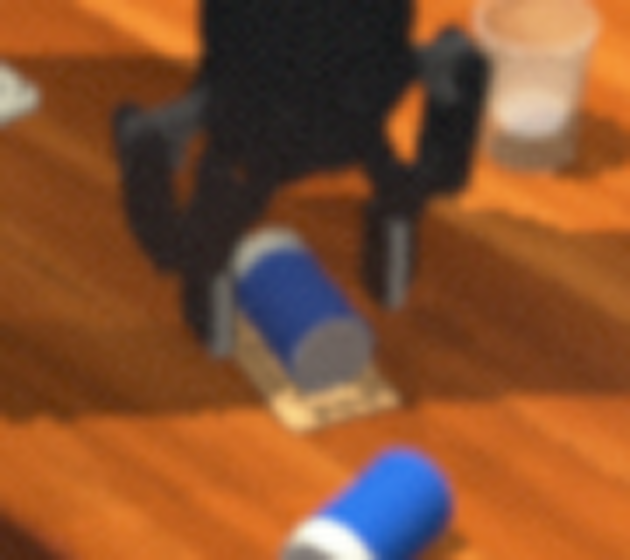

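{"name": "drive_tool", "arguments": {
  "moves": "70 -0.02 0 0 0 0 0; 40 -0.02 0 0 0 0 0; 30 -0.02 0 0 0 0 0; 20 -0.02 0 0 0 0 0; 20 -0.02 0 0 0 0 0; 20 -0.02 0 0 0 0 0; 20 -0.02 0 0 0 0 0"
}}

```text
clock: 6.42
position: [0.4261, -0.2713, 0.0354]
orientation: [-0.432, 1.57, -0.762]
ft_force: [-1.8, 1.5, 7.4]
gripper_width: 0.365
```

```bash
python3 gr.py 1.24 .4263 -.2706 .035; python3 -c "
from plan import *;print(readout.sense())"
```

```text
6.425 [ 0.42608112 -0.27128606  0.03540244] [-0.733  0.35  -0.455  0.765 -0.     1.168]
[[ 0.001  0.325  0.946]
 [-0.001  0.946 -0.325]
 [-1.    -0.     0.001]]
[ 0.008  0.014 -0.   ] [-0.    0.05  0.02]
{'clock': 6.425, 'joint_positions': array([-7.33226468e-01,  3.50012068e-01, -4.55195856e-01,  7.64687960e-01,
       -2.62954090e-05,  1.16842892e+00]), 'qd': array([-2.23191386e-04,  1.28193751e-04, -5.00703225e-05, -9.85349344e-04,
        1.15653097e-03,  2.51379954e-04]), 'tau': array([-9.94612416e-02, -5.12592530e+01,  2.51200694e+01, -6.14551306e-01,
        2.39006215e-02,  3.54396230e-03]), 'position': array([ 0.42608112, -0.27128606,  0.03540244]), 'orientation': array([-0.43156185,  1.5698955 , -0.76242092]), 'ft_force': array([-1.78773629,  1.54731839,  7.42100819]), 'ft_torque': array([ 0.2347648 ,  0.27773883, -0.05414477]), 'gripper_width': 0.3651980766863333}
```

{"name": "drive_tool", "arguments": {
  "moves": "20 -0.3 0 0 0 0 0; 20 -0.8 0 0 0 0 0; 20 -1.4 0 0 0 0 0; 20 -2.0 0 0 0 0 0; 20 -2.6 0 0 0 0 0; 20 -3 0 0 0 0 0; 20 -3 0 0 0 0 0; 20 -3 0 0 0 0 0"
}}

```text
clock: 7.42
position: [0.4256, -0.2708, 0.1838]
orientation: [2.751, 1.57, 2.42]
ft_force: [-0.3, -0.5, -2.0]
gripper_width: 0.361
```

Run:
```python
from plan import *
import pickle
s=readout.sense(); print(s['clock'],s['position'],s['ft_force'],s['gripper_width'])
S2=optics.get_image('scene');T2=optics.get_image('top'); pickle.dump((S2,T2,s),open('hold.pkl','wb'))
save(S2,'scene3.png')
a=cv2.imread('pics/scene3.png')[170:250,240:330]
cv2.imwrite('pics/v3.png',cv2.resize(a,None,fx=7,fy=7,interpolation=2))
```

```text
7.425 [ 0.42559265 -0.27083797  0.18382549] [-0.31680446 -0.46591021 -2.04884681] 0.3611093806454819
```

View pics/v3.png

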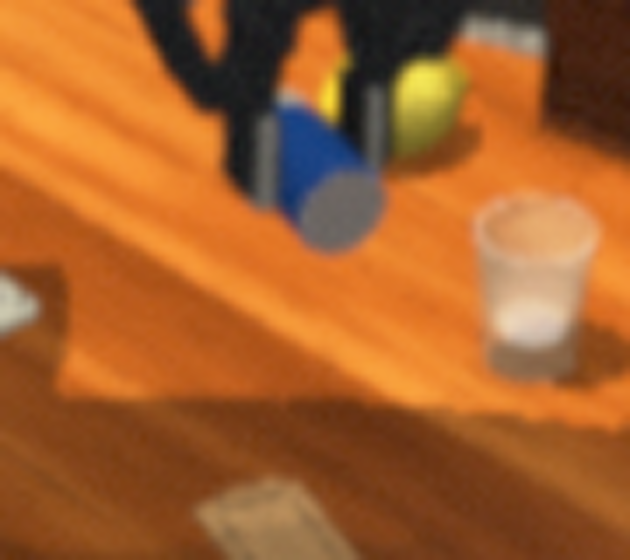

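```bash
cat > disc.py <<'E'
from batfit import *
import pickle,sys
from scipy.spatial.transform import Rotation as Ro
S2,T2,s=pickle.load(open(sys.argv[1],'rb')); 
P=np.array(s['position']); R=Ro.from_euler('xyz',s['orientation'])
im=S2['img'].astype(float)
hs=cv2.cvtColor(S2['img'],cv2.COLOR_RGB2HSV)
bc=P+R.apply([.0149,0,0]); f0=bc+R.apply([0,-.03025,0]); q=proj(S2,f0); print('pred flat px',q,'mid',proj(S2,bc))
m=((hs[...,1]<70)&(hs[...,2]>80)).astype(np.uint8); n,l,st,c=cv2.connectedComponentsWithStats(m,connectivity=4)
i=l[int(round(q[1])),int(round(q[0]))]; print('comp',i,st[i],c[i])
# disc fit: blue body + disc, along-axis offset o, lateral dz
roi=(int(q[0])-16,int(q[1])-16,int(q[0])+17,int(q[1])+14)
def layer(u):
    o,dl,dz=u
    C=lambda a,b:np.array([bc+R.apply([X[2]+dz,X[0]+o,X[1]+dl]) for X in cyl(a,b)])
    return [(2,C(-.03025,-.012)),(4,C(-.03025,-.03025))]
def cost(u): 
    # only count pixels near disc: use res
    return res(S2,roi,layer(u))
for v0 in ([0,0,0],[.004,0,0],[-.004,0,0]):
    v0=np.array(v0); r=minimize(cost,v0,method='Nelder-Mead',options=dict(initial_simplex=np.vstack([v0]+[v0+e*.003 for e in np.eye(3)]))); print((r.x*1e3).round(2),r.fun)
E
python3 disc.py hold.pkl
```

```text
pred flat px [288.35826955 199.63274413] mid [282.70901193 193.32929185]
comp 119 [282 183  13  22 110] [288.91818182 197.48181818]
[ 14.94 -10.49 -11.61] 1643.9734517222832
[22.55 -6.86 -6.8 ] 1653.5895314973468
[ 11.91 -12.01 -13.94] 1639.8241305154438
```

Run:
```python
from h import *
import pickle
S2,T2,s=pickle.load(open('hold.pkl','rb'))
f=10; x0,y0=276,188
a=cv2.cvtColor(S2['img'],cv2.COLOR_RGB2BGR)[y0:y0+24,x0:x0+28]
b=cv2.resize(a,None,fx=f,fy=f,interpolation=cv2.INTER_CUBIC)
h=cv2.cvtColor(b,cv2.COLOR_BGR2HSV); m=((h[...,1]<75)&(h[...,2]>60)).astype(np.uint8)
# predicted ellipse overlay
from scipy.spatial.transform import Rotation as Ro
P=np.array(s['position']); R=Ro.from_euler('xyz',s['orientation'])
t=np.linspace(0,6.28,60)
for o,c in ((0,(0,255,0)),(.004,(0,255,255)),(-.004,(255,0,255))):
  q=np.array([proj(S2,P+R.apply([.0149+.0165*np.cos(k),-.03025+o,.0165*np.sin(k)])) for k in t])
  q=(q-[x0-.5,y0-.5])*f-.5
  cv2.polylines(b,[q.astype(np.int32)],True,c,1)
cv2.imwrite('pics/disc.png',np.hstack([b,cv2.cvtColor(m*255,cv2.COLOR_GRAY2BGR)]))
```

```text
(no output)
```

View pics/disc.png

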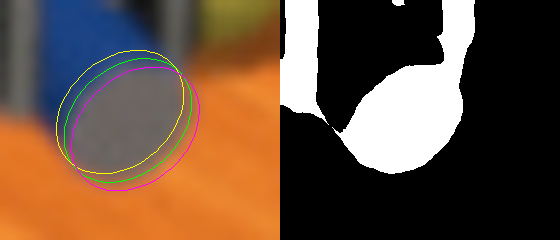

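```bash
cat > cr.py <<'E'
from plan import *
import sys,json,os
CX,CY,YAW=.4398,.0434,1.496
OFF=np.array([.0149,.0005,0])
def tgt(Xe,ze,th,yl=0.):
    """upper flat edge (mm, cradle frame), tilt deg -> TCP pose"""
    th=np.radians(th); c,s=np.cos(th),np.sin(th)
    ax=np.array([np.cos(YAW),np.sin(YAW),0]); up=np.array([0,0,1.]); lat=np.cross(up,ax)
    y=c*ax+s*up; x=s*ax-c*up; Rt=Ro.from_matrix(np.c_[x,y,np.cross(x,y)])
    E=np.array([CX,CY,0])+ax*Xe/1e3+up*ze/1e3+lat*yl/1e3
    cen=E+.0165*x+.03025*y
    return cen-Rt.apply(OFF),Rt
def where(p,R):
    ax=np.array([np.cos(YAW),np.sin(YAW),0]); lat=np.cross([0,0,1.],ax)
    M=R.as_matrix(); cen=p+R.apply(OFF); E=cen-.0165*M[:,0]-.03025*M[:,1]; N=cen+.03025*M[:,1]; F=cen-.03025*M[:,1]
    f=lambda P:np.round([(P-[CX,CY,0])@ax*1e3,(P-[CX,CY,0])@lat*1e3,P[2]*1e3],1)
    th=np.degrees(np.arcsin(M[2,1])); rollerr=np.degrees(np.arcsin(M[2,2]))
    return dict(E=f(E),F=f(F),N=f(N),th=round(th,2),roll=round(rollerr,2),fax=None),ax,lat
def show():
    p,R,s=pose(); w,ax,lat=where(p,R); f=np.array(s['ft_force'])
    print('t',s['clock'],'E',w['E'],'F',w['F'],'N',w['N'],'th',w['th'],'roll',w['roll'],'| f ax,lat,z',(f@ax).round(2),(f@lat).round(2),f[2].round(2),'g',round(s['gripper_width'],3))
    return p,R,s
if __name__=='__main__':
    p,R,s=show(); 
    for a in sys.argv[1:]:
        v=[float(k) for k in a.split(',')]; d=delta(p,R,*tgt(*v)); print(a,'->',d[0].round(3),d[1].round(2))
E
python3 cr.py 42.9,104,0 42.9,84,32 -16.5,47,32; python3 -c "
from plan import *
print(readout.sense()['joint_positions'])"
```

```text
t 7.525 E [-343.2   -1.7  185.2] F [-343.1   -1.7  168.7] N [-284.6  -17.   168.8] th 0.04 roll -0.1 | f ax,lat,z 0.07 -0.12 -2.38 g 0.358
42.9,104,0 -> [ 1.634  7.44  -2.136] [-14.67  -0.09  -0.05]
42.9,84,32 -> [ 1.714  7.369 -2.118] [-14.31   4.    31.77]
-16.5,47,32 -> [ 2.453  6.219 -1.815] [-14.31   4.    31.77]
[-7.33206772e-01  2.14166810e-01 -2.19466755e-01  1.13903555e+00
 -1.88888348e-06  1.16837224e+00]
```

{"name": "drive_tool", "arguments": {
  "moves": "20 0 0.7 -0.2 -1 0 2; 20 0 1.7 -0.5 -3 1 6; 20 0 2.7 -0.8 -5 1.5 10; 20 0 3.7 -1.1 -7 2 14; 20 0.1 4.7 -1.4 -9 2.5 18; 20 0.3 5.7 -1.6 -11 3 22; 20 0.7 6.6 -1.9 -13 3.5 26; 20 1.0 7.2 -2.05 -14.3 4 30; 20 1.3 7.37 -2.12 -14.31 4 31.8; 20 1.3 7.37 -2.12 -14.31 4 31.8"
}}

```text
clock: 8.78
position: [0.4442, 0.1123, 0.1184]
orientation: [1.575, 1.013, 1.5]
ft_force: [-0.4, -0.5, -0.3]
gripper_width: 0.363
```

```bash
python3 cr.py 42.9,84,32 -16.5,47,32; python3 -c "
from plan import *
print(readout.sense()['joint_positions'])"
```

```text
t 8.775 E [ 42.9   0.8 104. ] F [51.7  0.8 90. ] N [103.    0.8 122. ] th 31.97 roll -0.12 | f ax,lat,z -0.54 0.39 -0.25 g 0.363
42.9,84,32 -> [ 0.338 -0.212  0.016] [-0.03 -0.12  0.03]
-16.5,47,32 -> [ 0.337 -1.611  0.017] [-0.03 -0.12  0.03]
[-0.26642738  0.21714193 -0.52548516  0.94887794  0.54619644  1.34524886]
```

{"name": "drive_tool", "arguments": {
  "moves": "20 0.17 -0.1 0.02 0 -0.1 0; 20 0.34 -0.21 0.02 0 -0.1 0; 20 0.34 -0.21 0.02 0 -0.1 0; 20 0.34 -0.21 0.02 0 -0.1 0"
}}

```text
clock: 9.28
position: [0.4465, 0.1117, 0.1]
orientation: [1.565, 1.013, 1.489]
ft_force: [1.0, -0.1, -1.2]
gripper_width: 0.362
```

```bash
python3 cr.py -16.5,47,32
python3 - <<'E'
from plan import *
import pickle
s=readout.sense()
S2=optics.get_image('scene');T2=optics.get_image('top'); pickle.dump((S2,T2,s),open('hold2.pkl','wb'))
save(S2,'scene4.png');save(T2,'top4.png')
a=cv2.imread('pics/scene4.png')[145:225,160:250];b=cv2.imread('pics/top4.png')[190:270,150:240]
cv2.imwrite('pics/v4.png',cv2.resize(np.vstack([a,b])[:], None,fx=3.7,fy=3.7,interpolation=2))
E
```

```text
t 9.275 E [42.5 -1.6 85.6] F [51.2 -1.7 71.6] N [102.6  -1.7 103.6] th 31.96 roll 0.19 | f ax,lat,z -0.07 -1.03 -1.21 g 0.362
-16.5,47,32 -> [ 0.029 -1.409 -0.034] [0.04 0.2  0.04]
```

View pics/v4.png

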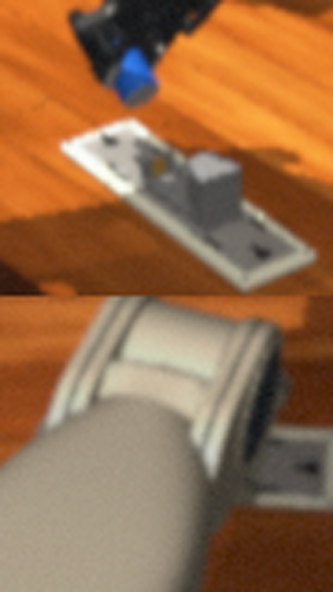

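{"name": "drive_tool", "arguments": {
  "moves": "20 0 0 0 0 0 0; 20 0 0 0 0 0 0"
}}

```text
clock: 9.62
position: [0.4464, 0.1118, 0.0999]
orientation: [1.564, 1.013, 1.49]
ft_force: [-1.2, -0.6, -0.9]
gripper_width: 0.358
```

```bash
python3 cr.py -16.5,47,32
cat > ov2.py <<'E'
from cr import *
import pickle
S2,T2,s=pickle.load(open('hold2.pkl','rb'))
P=np.array(s['position']);R=Ro.from_euler('xyz',s['orientation'])
f=10;x0,y0=185,155
b=cv2.resize(cv2.cvtColor(S2['img'],cv2.COLOR_RGB2BGR)[y0:y0+30,x0:x0+36],None,fx=f,fy=f,interpolation=2)
t=np.linspace(0,6.28,60)
for yy,c in ((-.03025,(0,255,0)),(.02775,(0,255,255))):
  q=np.array([proj(S2,P+R.apply(OFF+[.0165*np.cos(k),yy,.0165*np.sin(k)])) for k in t]); q=(q-[x0-.5,y0-.5])*f-.5
  cv2.polylines(b,[q.astype(np.int32)],True,c,1)
cv2.imwrite('pics/d2.png',b)
E
python3 ov2.py
```

```text
t 9.625 E [42.7 -1.5 85.5] F [51.4 -1.6 71.6] N [102.7  -1.5 103.6] th 31.96 roll 0.19 | f ax,lat,z -0.66 1.11 -0.94 g 0.358
-16.5,47,32 -> [ 0.027 -1.412 -0.032] [0.06 0.19 0.04]
```

View pics/d2.png

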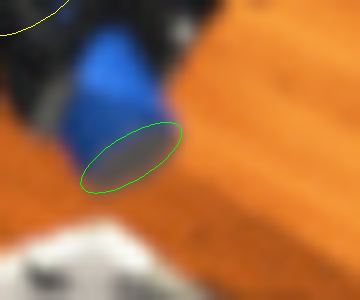

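{"name": "drive_tool", "arguments": {
  "moves": "20 0.03 -0.3 -0.03 0 0.2 0; 20 0.03 -0.6 -0.03 0 0.2 0; 20 0.03 -0.9 -0.03 0 0.2 0; 20 0.03 -1.1 -0.03 0 0.2 0; 20 0.03 -1.1 -0.03 0 0.2 0; 20 0.03 -1.1 -0.03 0 0.2 0"
}}

```text
clock: 10.38
position: [0.4416, 0.0662, 0.0695]
orientation: [1.571, 1.013, 1.496]
ft_force: [0.3, 0.7, -0.6]
gripper_width: 0.361
```

```bash
python3 cr.py -16.5,47,32
```

```text
t 10.375 E [-3.2 -0.1 55.1] F [ 5.5 -0.1 41.1] N [56.9 -0.  73.1] th 31.98 roll 0.01 | f ax,lat,z 0.74 -0.24 -0.64 g 0.361
-16.5,47,32 -> [-0.004 -0.311 -0.002] [ 0.03 -0.01  0.02]
```

{"name": "drive_tool", "arguments": {
  "moves": "20 0 -0.1 0 0 0 0; 20 0 -0.2 0 0 0 0; 20 0 -0.31 0 0 0 0; 20 0 -0.31 0 0 0 0; 20 0 -0.31 0 0 0 0"
}}

```text
clock: 11.0
position: [0.4405, 0.0531, 0.0612]
orientation: [1.571, 1.013, 1.497]
ft_force: [-0.4, -0.5, -1.2]
gripper_width: 0.362
```

```bash
python3 cr.py -16.5,47,32 -22,47,32 -27,47,32
```

```text
t 11.0 E [-16.3  -0.   46.8] F [-7.6 -0.  32.8] N [43.7  0.  64.8] th 31.97 roll 0.0 | f ax,lat,z -0.49 0.38 -1.16 g 0.362
-16.5,47,32 -> [-0.005 -0.    -0.   ] [ 0.04 -0.02  0.03]
-22,47,32 -> [-0.064 -0.094 -0.   ] [ 0.04 -0.02  0.03]
-27,47,32 -> [-0.117 -0.179 -0.001] [ 0.04 -0.02  0.03]
```

{"name": "drive_tool", "arguments": {
  "moves": "20 -0.03 -0.04 0 0 0 0; 20 -0.05 -0.07 0 0 0 0; 20 -0.06 -0.09 0 0 0 0; 20 -0.07 -0.11 0 0 0 0; 20 -0.08 -0.125 0 0 0 0; 20 -0.08 -0.125 0 0 0 0"
}}

```text
clock: 11.75
position: [0.44, 0.0456, 0.0613]
orientation: [1.571, 1.013, 1.497]
ft_force: [0.4, 0.4, -1.3]
gripper_width: 0.36
```

```bash
python3 cr.py -27,47,32
```

```text
t 11.75 E [-23.8  -0.1  46.9] F [-15.1  -0.1  32.9] N [36.2 -0.  64.9] th 31.96 roll 0.01 | f ax,lat,z 0.38 -0.34 -1.26 g 0.36
-27,47,32 -> [-0.036 -0.052 -0.001] [ 0.05 -0.02  0.04]
```

Advance about 1 mm per row-pair, reading the force after each short call.

{"name": "drive_tool", "arguments": {
  "moves": "20 -0.01 -0.017 0 0 0 0; 20 -0.02 -0.034 0 0 0 0; 20 -0.02 -0.034 0 0 0 0"
}}

```text
clock: 12.12
position: [0.4398, 0.0439, 0.0613]
orientation: [1.571, 1.012, 1.497]
ft_force: [0.4, 2.0, -1.0]
gripper_width: 0.36
```

```bash
python3 cr.py
```

```text
t 12.125 E [-25.6  -0.   46.9] F [-16.8  -0.   32.9] N [34.5  0.  64.9] th 31.99 roll 0.01 | f ax,lat,z 2.03 -0.3 -0.96 g 0.36
```

{"name": "drive_tool", "arguments": {
  "moves": "20 -0.01 -0.017 0 0 0 0; 20 -0.02 -0.034 0 0 0 0; 20 -0.02 -0.034 0 0 0 0"
}}

```text
clock: 12.5
position: [0.4397, 0.0419, 0.0612]
orientation: [1.571, 1.013, 1.497]
ft_force: [0.9, 4.4, -1.4]
gripper_width: 0.36
```

```bash
python3 cr.py
```

```text
t 12.5 E [-27.6  -0.   46.8] F [-18.9  -0.   32.8] N [32.4  0.  64.9] th 31.99 roll 0.0 | f ax,lat,z 4.49 -0.53 -1.39 g 0.36
```

```bash
python3 cr.py -29,47,30 -31,47,27 -33,47,24
```

```text
t 12.5 E [-27.6  -0.   46.8] F [-18.9  -0.   32.8] N [32.4  0.  64.9] th 31.99 roll 0.0 | f ax,lat,z 4.49 -0.53 -1.39 g 0.36
-29,47,30 -> [ 0.003 -0.023 -0.   ] [ 0.05 -0.02 -1.99]
-31,47,27 -> [ 0.013 -0.061 -0.   ] [ 0.05 -0.02 -4.99]
-33,47,24 -> [ 0.022 -0.1   -0.   ] [ 0.05 -0.02 -7.99]
```

{"name": "drive_tool", "arguments": {
  "moves": "20 0.002 -0.012 0 0 0 -1; 20 0.003 -0.023 0 0 0 -2; 20 0.008 -0.042 0 0 0 -3.5; 20 0.013 -0.061 0 0 0 -5; 20 0.018 -0.08 0 0 0 -6.5; 20 0.022 -0.1 0 0 0 -8; 20 0.022 -0.1 0 0 0 -8"
}}

```text
clock: 13.38
position: [0.4394, 0.0389, 0.0578]
orientation: [1.569, 1.153, 1.496]
ft_force: [2.3, 7.3, -3.5]
gripper_width: 0.361
```

```bash
python3 cr.py -34,47,22 -35,47,20 -35,46,17
```

```text
t 13.375 E [-32.4   0.   47.2] F [-25.7   0.   32.1] N [29.6  0.1 56.7] th 23.95 roll 0.04 | f ax,lat,z 7.44 -1.75 -3.47 g 0.361
-34,47,22 -> [ 0.011 -0.033  0.002] [ 0.11 -0.   -1.95]
-35,47,20 -> [ 0.023 -0.053  0.002] [ 0.11 -0.   -3.95]
-35,46,17 -> [ 0.072 -0.066  0.002] [ 0.11  0.   -6.95]
```

```bash
python3 cr.py -34.5,46.8,22 -36,46.8,20
```

```text
t 13.375 E [-32.4   0.   47.2] F [-25.7   0.   32.1] N [29.6  0.1 56.7] th 23.95 roll 0.04 | f ax,lat,z 7.44 -1.75 -3.47 g 0.361
-34.5,46.8,22 -> [ 0.01  -0.044  0.002] [ 0.11 -0.   -1.95]
-36,46.8,20 -> [ 0.019 -0.073  0.002] [ 0.11 -0.   -3.95]
```

{"name": "drive_tool", "arguments": {
  "moves": "20 0.005 -0.02 0 0 0 -1; 20 0.01 -0.044 0 0 0 -2; 20 0.015 -0.06 0 0 0 -3; 20 0.019 -0.073 0 0 0 -4; 20 0.019 -0.073 0 0 0 -4"
}}

```text
clock: 14.0
position: [0.4392, 0.0363, 0.0556]
orientation: [1.568, 1.221, 1.496]
ft_force: [1.5, 10.3, -0.8]
gripper_width: 0.359
```

```bash
python3 cr.py -36,46,17 -36,45,13
python3 - <<'E'
from plan import *
import pickle
s=readout.sense()
S2=optics.get_image('scene'); pickle.dump((S2,S2,s),open('hold3.pkl','wb'))
save(S2,'scene5.png')
a=cv2.imread('pics/scene5.png')[155:215,175:245]
cv2.imwrite('pics/v5.png',cv2.resize(a, None,fx=9,fy=9,interpolation=2))
E
```

```text
t 14.0 E [-35.6  -0.   46.9] F [-30.   -0.   31.4] N [26.9  0.1 52.1] th 20.03 roll 0.05 | f ax,lat,z 10.34 -0.76 -0.81 g 0.359
-36,46,17 -> [ 0.046 -0.016  0.001] [ 0.12  0.01 -3.03]
-36,45,13 -> [ 0.106 -0.029  0.001] [ 0.12  0.02 -7.03]
```

View pics/v5.png

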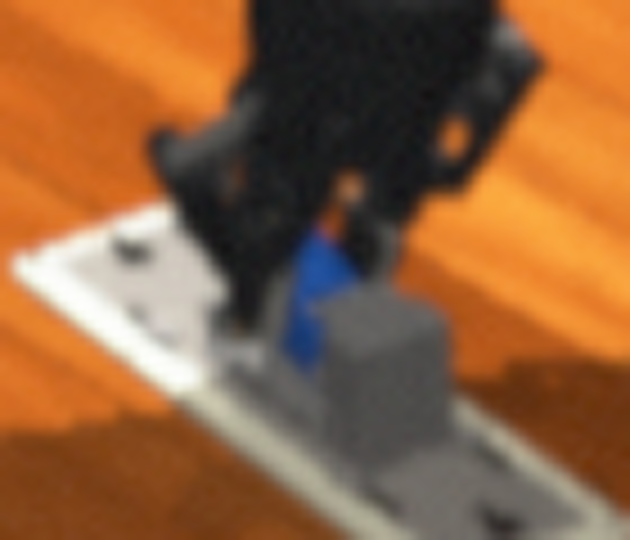

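{"name": "drive_tool", "arguments": {
  "moves": "20 0.015 -0.004 0 0 0 -1; 20 0.03 -0.008 0 0 0 -2; 20 0.046 -0.012 0 0 0 -3; 20 0.06 -0.016 0 0 0 -4; 20 0.075 -0.019 0 0 0 -5; 20 0.075 -0.019 0 0 0 -5"
}}

```text
clock: 14.8
position: [0.4395, 0.0368, 0.0521]
orientation: [1.565, 1.308, 1.492]
ft_force: [0.4, 10.4, 3.8]
gripper_width: 0.359
```

```bash
python3 cr.py -35.8,45,13 -35.8,44.5,10 -35.8,44.3,7
```

```text
t 14.8 E [-35.8  -0.2  45.9] F [-31.5  -0.2  30. ] N [27.  -0.1 45.7] th 15.04 roll 0.09 | f ax,lat,z 10.36 0.35 3.79 g 0.359
-35.8,45,13 -> [ 0.038 -0.007 -0.003] [ 0.13  0.06 -2.04]
-35.8,44.5,10 -> [ 0.079 -0.013 -0.003] [ 0.13  0.06 -5.04]
-35.8,44.3,7 -> [ 0.113 -0.019 -0.003] [ 0.13  0.06 -8.04]
```

{"name": "drive_tool", "arguments": {
  "moves": "20 0.01 -0.002 0 0 0 -0.7; 20 0.02 -0.004 0 0 0 -1.4; 20 0.03 -0.007 0 0 0 -2; 20 0.03 -0.007 0 0 0 -2"
}}

```text
clock: 15.3
position: [0.4396, 0.0368, 0.0506]
orientation: [1.563, 1.343, 1.49]
ft_force: [-0.0, 10.0, 4.5]
gripper_width: 0.364
```

```bash
python3 cr.py -35.8,44.7,10 -35.8,44.3,7
```

```text
t 15.3 E [-36.   -0.3  45.4] F [-32.2  -0.4  29.4] N [26.7 -0.2 43. ] th 13.05 roll 0.1 | f ax,lat,z 9.93 0.77 4.5 g 0.364
-35.8,44.7,10 -> [ 0.047 -0.003 -0.006] [ 0.12  0.08 -3.05]
-35.8,44.3,7 -> [ 0.085 -0.009 -0.006] [ 0.12  0.08 -6.05]
```

{"name": "drive_tool", "arguments": {
  "moves": "20 0.015 -0.001 0 0 0 -1; 20 0.03 -0.002 0 0 0 -2; 20 0.045 -0.003 0 0 0 -3; 20 0.045 -0.003 0 0 0 -3"
}}

```text
clock: 15.8
position: [0.4397, 0.0372, 0.0484]
orientation: [1.559, 1.396, 1.486]
ft_force: [0.4, 9.6, 5.0]
gripper_width: 0.364
```

```bash
python3 cr.py -35.8,44.3,7 -35.5,44,4
```

```text
t 15.8 E [-35.8  -0.5  44.8] F [-32.9  -0.5  28.5] N [26.6 -0.4 39.1] th 10.04 roll 0.12 | f ax,lat,z 9.56 0.28 4.96 g 0.364
-35.8,44.3,7 -> [ 0.041 -0.004 -0.008] [ 0.13  0.1  -3.04]
-35.5,44,4 -> [ 0.079 -0.003 -0.008] [ 0.13  0.1  -6.04]
```

{"name": "drive_tool", "arguments": {
  "moves": "20 0.013 -0.001 -0.003 0 0 -1; 20 0.026 -0.002 -0.006 0 0 -2; 20 0.04 -0.003 -0.008 0 0 -3; 20 0.053 -0.003 -0.008 0 0 -4; 20 0.066 -0.003 -0.008 0 0 -5; 20 0.079 -0.003 -0.008 0 0 -6; 20 0.079 -0.003 -0.008 0 0 -6"
}}

```text
clock: 16.68
position: [0.4397, 0.0377, 0.0445]
orientation: [1.532, 1.5, 1.459]
ft_force: [-0.0, 10.0, 6.4]
gripper_width: 0.361
```

```bash
python3 cr.py -35.3,43.8,2 -35,43.5,0
```

```text
t 16.675 E [-35.5  -0.4  44. ] F [-34.4  -0.5  27.6] N [26.  -0.3 31.8] th 4.04 roll 0.16 | f ax,lat,z 10.0 0.79 6.37 g 0.361
-35.3,43.8,2 -> [ 0.026  0.003 -0.008] [ 0.12  0.15 -2.04]
-35,43.5,0 -> [ 0.053  0.006 -0.008] [ 0.12  0.15 -4.04]
```

{"name": "drive_tool", "arguments": {
  "moves": "20 0.011 0.002 -0.004 0 0 -1; 20 0.022 0.003 -0.008 0 0 -2; 20 0.033 0.004 -0.008 0 0 -3; 20 0.044 0.006 -0.008 0 0 -4; 20 0.044 0.006 -0.008 0 0 -4"
}}

```text
clock: 17.3
position: [0.4397, 0.0382, 0.0424]
orientation: [0.288, 1.567, 0.216]
ft_force: [1.2, 10.5, 5.2]
gripper_width: 0.357
```

```bash
python3 cr.py -34,43.5,0 -32,43.2,0 -30,43.2,0
python3 - <<'E'
from plan import *
import pickle
s=readout.sense()
S2=optics.get_image('scene'); pickle.dump((S2,S2,s),open('hold4.pkl','wb'))
save(S2,'scene6.png')
a=cv2.imread('pics/scene6.png')[155:215,175:245]
cv2.imwrite('pics/v6.png',cv2.resize(a, None,fx=9,fy=9,interpolation=2))
E
```

```text
t 17.3 E [-34.9  -0.4  44. ] F [-34.9  -0.4  27.5] N [25.6 -0.3 27.6] th 0.06 roll 0.19 | f ax,lat,z 10.55 -0.42 5.23 g 0.357
-34,43.5,0 -> [ 0.011  0.018 -0.006] [ 0.12  0.19 -0.06]
-32,43.2,0 -> [ 0.017  0.058 -0.006] [ 0.12  0.19 -0.06]
-30,43.2,0 -> [ 0.017  0.098 -0.006] [ 0.12  0.19 -0.06]
```

View pics/v6.png

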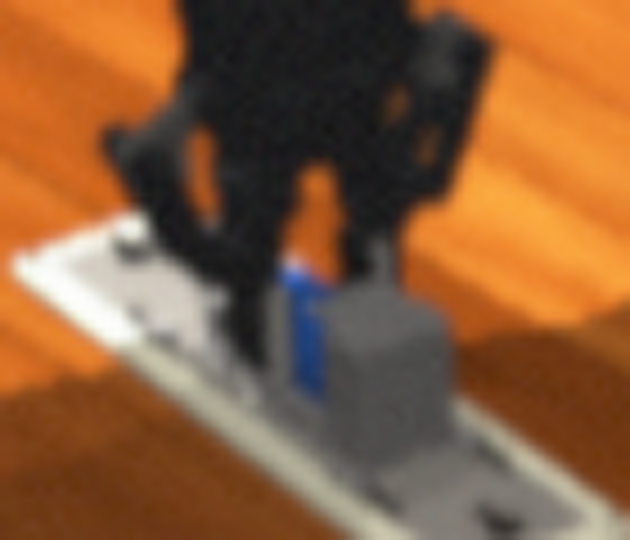

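{"name": "drive_tool", "arguments": {
  "moves": "20 0 0.02 -0.006 0 0 0; 20 0 0.04 -0.006 0 0 0; 20 0 0.06 -0.006 0 0 0; 20 0 0.08 -0.006 0 0 0; 20 0 0.08 -0.006 0 0 0"
}}

```text
clock: 17.98
position: [0.4399, 0.0417, 0.0424]
orientation: [0.064, 1.567, -0.01]
ft_force: [1.9, 6.6, 3.8]
gripper_width: 0.362
```

```bash
python3 cr.py -30,43.2,0
```

```text
t 17.975 E [-31.5  -0.3  44. ] F [-31.4  -0.3  27.5] N [29.1 -0.3 27.5] th 0.01 roll 0.21 | f ax,lat,z 6.77 -1.43 3.76 g 0.362
-30,43.2,0 -> [ 0.016  0.029 -0.005] [ 0.08  0.21 -0.01]
```

{"name": "drive_tool", "arguments": {
  "moves": "20 0 0.01 0 0 0 0; 20 0 0.02 0 0 0 0; 20 0 0.03 0 0 0 0; 20 0 0.03 0 0 0 0"
}}

```text
clock: 18.48
position: [0.44, 0.043, 0.0424]
orientation: [-0.036, 1.567, -0.11]
ft_force: [2.9, 6.3, 3.2]
gripper_width: 0.363
```

```bash
python3 cr.py -30,43.2,0
```

```text
t 18.475 E [-30.1  -0.3  44. ] F [-30.1  -0.3  27.5] N [30.4 -0.2 27.5] th -0.01 roll 0.21 | f ax,lat,z 6.47 -2.41 3.17 g 0.363
-30,43.2,0 -> [ 0.015  0.003 -0.004] [0.07 0.21 0.01]
```

{"name": "drive_tool", "arguments": {
  "moves": "20 0 0.01 0 0 0 0; 20 0 0.02 0 0 0 0; 20 0 0.02 0 0 0 0"
}}

```text
clock: 18.85
position: [0.44, 0.0439, 0.0423]
orientation: [-0.114, 1.567, -0.187]
ft_force: [2.3, 5.7, 1.8]
gripper_width: 0.364
```

```bash
python3 cr.py -30,43.2,0
```

```text
t 18.85 E [-29.3  -0.2  43.9] F [-29.3  -0.3  27.4] N [31.2 -0.2 27.4] th -0.02 roll 0.19 | f ax,lat,z 5.86 -1.92 1.79 g 0.364
-30,43.2,0 -> [ 0.014 -0.015 -0.003] [0.07 0.19 0.02]
```

{"name": "drive_tool", "arguments": {
  "moves": "20 0 0.008 0 0 0 0; 20 0 0.016 0 0 0 0; 20 0 0.016 0 0 0 0"
}}

```text
clock: 19.23
position: [0.4399, 0.044, 0.0421]
orientation: [-0.478, 1.568, -0.552]
ft_force: [4.3, 1.2, 4.2]
gripper_width: 0.358
```

```bash
python3 cr.py -30,43.2,0
```

```text
t 19.225 E [-29.1  -0.   43.7] F [-29.1  -0.1  27.2] N [31.4 -0.  27.2] th -0.08 roll 0.15 | f ax,lat,z 1.48 -4.23 4.23 g 0.358
-30,43.2,0 -> [ 0.01  -0.018 -0.001] [0.04 0.15 0.08]
```

{"name": "drive_tool", "arguments": {
  "moves": "20 0 0 0.006 0 0 0; 20 0 0 0.012 0 0 0; 20 0 0 0.012 0 0 0"
}}

```text
clock: 19.6
position: [0.4397, 0.0441, 0.0417]
orientation: [-0.959, 1.57, -1.033]
ft_force: [3.6, -0.4, 5.8]
gripper_width: 0.364
```

```bash
python3 cr.py -30,43.2,0
```

```text
t 19.6 E [-29.1   0.1  43.3] F [-29.1   0.1  26.8] N [31.4  0.2 26.8] th -0.06 roll 0.04 | f ax,lat,z -0.1 -3.61 5.83 g 0.364
-30,43.2,0 -> [ 0.002 -0.018  0.003] [0.04 0.04 0.06]
```

{"name": "drive_tool", "arguments": {
  "moves": "20 0 0 0.01 0 0 0; 20 0 0 0.02 0 0 0; 20 0 0 0.02 0 0 0; 20 0 0 0.02 0 0 0"
}}

```text
clock: 20.1
position: [0.4398, 0.0441, 0.0414]
orientation: [-2.343, 1.569, -2.417]
ft_force: [0.1, 0.0, 6.1]
gripper_width: 0.361
```

```bash
python3 cr.py -30,43.2,0
```

```text
t 20.1 E [-29.1   0.1  43.1] F [-29.1   0.1  26.6] N [31.4  0.1 26.5] th -0.06 roll -0.06 | f ax,lat,z 0.01 -0.09 6.14 g 0.361
-30,43.2,0 -> [-0.003 -0.018  0.002] [ 0.04 -0.06  0.06]
```

{"name": "drive_tool", "arguments": {
  "moves": "45 0 0 0 0 0 0; 55 0 0 0 0 0 0; 60 0 0 0 0 0 0; 60 0 0 0 0 0 0; 60 0 0 0 0 0 0"
}}

```text
clock: 20.72
position: [0.4404, 0.0442, 0.0415]
orientation: [-1.542, 1.57, -1.615]
ft_force: [-0.2, 0.4, -0.3]
gripper_width: 0.599
```

{"name": "drive_tool", "arguments": {
  "moves": "60 -0.1 0 0 0 0 0; 60 -0.3 0 0 0 0 0; 60 -0.6 0 0 0 0 0; 60 -1 0 0 0 0 0; 60 -1.6 0 0 0 0 0; 60 -2.4 0 0 0 0 0; 60 -3.2 0 0 0 0 0; 60 -4 0 0 0 0 0; 60 -4 0 0 0 0 0"
}}

```text
clock: 21.85
position: [0.4414, 0.0443, 0.2449]
orientation: [-0.116, 1.565, -0.19]
ft_force: [-0.4, -0.1, -0.0]
gripper_width: 0.606
```

```bash
python3 cr.py
python3 - <<'E'
from plan import *
import pickle
s=readout.sense()
S2=optics.get_image('scene');T2=optics.get_image('top'); pickle.dump((S2,T2,s),open('end.pkl','wb'))
save(S2,'scene7.png');save(T2,'top7.png')
a=cv2.imread('pics/scene7.png')[155:215,175:245]
cv2.imwrite('pics/v7.png',cv2.resize(a, None,fx=9,fy=9,interpolation=2))
E
```

```text
t 21.85 E [-28.7  -1.6 246.6] F [-28.8  -1.7 230.1] N [ 31.7  -1.6 230. ] th -0.04 roll 0.35 | f ax,lat,z -0.17 0.37 -0.02 g 0.606
```

View pics/v7.png

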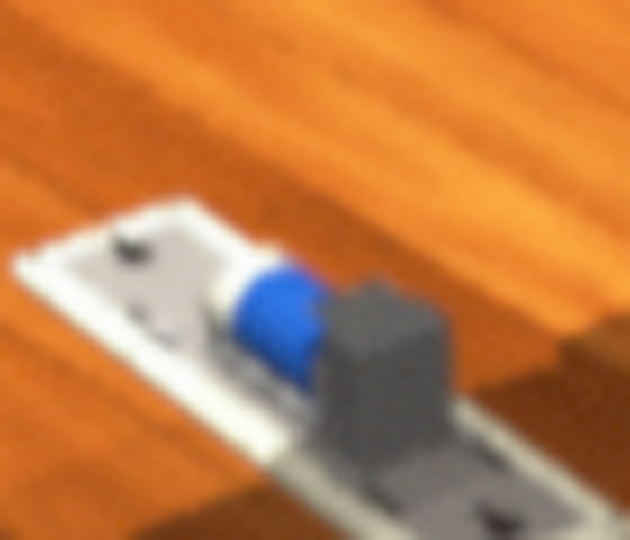

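View pics/top7.png

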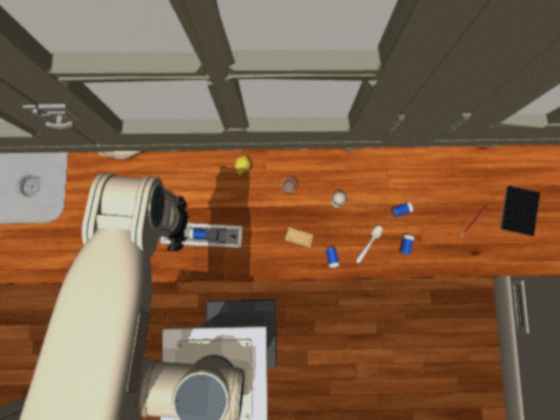

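Run:
```python
from cr import *
import pickle
S2,T2,s=pickle.load(open('end.pkl','rb'))
ax=np.array([np.cos(YAW),np.sin(YAW),0]);lat=np.cross([0,0,1],ax)
out=[]
for p,x0,y0 in ((S2,186,172),(T2,178,220)):
    f=10;b=cv2.resize(cv2.cvtColor(p['img'],cv2.COLOR_RGB2BGR)[y0:y0+32,x0:x0+36],None,fx=f,fy=f,interpolation=2)
    t=np.linspace(0,6.28,60)
    for X,c in ((-.0291,(0,255,0)),(.0289,(0,255,255))):
        q=np.array([proj(p,np.array([CX,CY,.0265])+ax*X+.0165*(np.cos(k)*lat+np.sin(k)*np.array([0,0,1]))) for k in t]); q=(q-[x0-.5,y0-.5])*f-.5
        cv2.polylines(b,[q.astype(np.int32)],True,c,1)
    out.append(b)
cv2.imwrite('pics/end.png',np.hstack(out))
```

```text
(no output)
```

View pics/end.png

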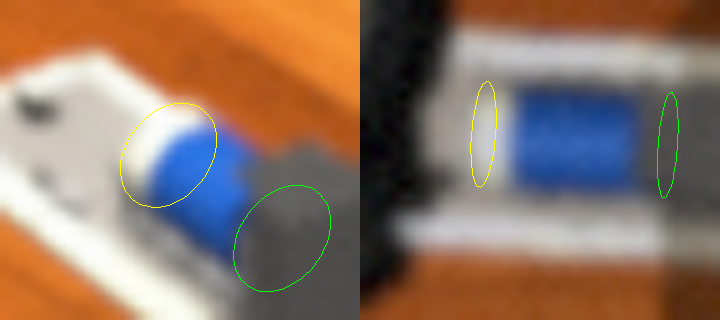

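The overlay of the home pose matches the battery in both views: its nub end is at about scene (203,187) and it lies level. The lemon, shot glass and egg cup are at the same pixels as at the start. I'm handing in.

```bash
python3 -c "
from cell import *
print(workorder.hand_in()); print(readout.sense()['clock'])"
```

```text
the job is handed in; nothing more can be done
None
the job is handed in; nothing more can be done
```

The battery is in the light's cradle, level and released, and I handed the job in at about 22 s of the 64 s allowed. The hand-in reports no verdict, so success rests on my own checks.

- **Which battery:** I took the one in the wooden rest at top-view pixel (301,237), the farthest left of the four look-alikes.
- **Finding the cradle:** Fitting both camera views put its middle near (0.440, 0.043) m, about 2–3 mm along +x from the middle setting. By feel, the spring plate was within 1–2 mm of that estimate.
- **Pressing and swinging:** I slid the flat end in at 32° and pressed the spring while easing to 20°. The force along the cradle stayed at or below about 10.6 N in the readings taken after each move. It stayed at about 10 N while I swung the nub end down.
- **Behind the wall:** As I eased the spring off, the force along the cradle dropped from about 6 N to near 0 within 0.2 mm of travel, so the wall had taken up the spring load.
- **Seating:** At first the battery leaned on a side rail with about 4 N sideways. I moved it over slightly until the sideways force was gone. It then pressed on the floor with about 6 N, with its axis at roughly 26.5 mm and within 0.1° of level.

The last pictures show the battery where the home pose should be in both views. The lemon, shot glass and egg cup are at their starting pixels, and the gripper is about 200 mm above the battery and clear. The nub end was hidden during the swing itself, so that part went by force readings. The arm also tracked commands with errors of up to about 2 mm, which I corrected from the measured pose.

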